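Clear and set up the trimming board

TASK

With the scraper block, not your fingers, wipe every dried-clay chip off the trimming board over its open edge into the blue scrap trough, and stand the scraper back on the middle of its cork pad. Then mount the yellow template on the clean board: lower the large end of its keyhole over the stud head until the plate lies flat on the board, with the keyhole end away from the trough, and slide it towards the trough until the stud is fully home in the narrow end. Lay both tile blanks flat, side by side, on the bare strip of board left between the template and the trough, and leave the cup, bowl and bottle where they stand.

Things in the scene. Friction and masses are not known exactly. Their poses are not given: they have to be found in the camera images.
- board: Fixed trimming board; origin at table level, z up. Level grey surface 45 mm above it, x -90..90, y -100..145 mm; wooden rims 8 mm high along both x sides and the +y end. The -y end is an open edge (y = -100) over which chips drop into the blue trough joined to it: x -95..95, y -205..-100 mm, floor 6 mm and wall tops 40 mm above the table.
- stud (a point): Foot of the headed stud, on the board surface at (0, 85, 45) mm of the board frame. Steel shank 7 mm dia.; brass head 18 mm dia., its underside 9 mm and its top 14 mm above the surface.
- edge (a point): Middle of the board's open edge, on its surface, at (0, -100, 45) mm of the board frame.
- scraper: Loose scraper block, 250 g, origin at the centre of its underside. Green block 100 (x) x 44 (y) x 26 mm high; on top a light wooden grip rib 60 (x) x 18 (y) mm, from 26 to 70 mm high: pinch the rib across y. It wipes with its long faces, moving along its y.
- pad: Fixed cork pad where the scraper lives, 150 (x) x 120 (y) x 4 mm, origin at the centre of its underside.
- template: Loose yellow plate, 180 g, 6 mm thick, origin in its underside; x -55..55, y -70..65 mm. Keyhole along y: large end 26 mm wide (y 4..30), tapering to an 11 mm slot that ends at y 49.5. Black grip rib on top, 16 (x) x 44 (y) mm, centred at y -20, from 6 to 44 mm high: pinch across x. Mounted, its y points along the board's y; it slides 28 mm along the board's -y to lock.
- grip (a point): Point in the template's grip rib at (0, -20, 31) mm of the template frame.
- key_big (a point): Centre of the keyhole's large end, at the template's underside, (0, 17, 0) mm of the template frame.
- key_lock (a point): Where the stud shank stands in the narrow end when locked, at the template's underside, (0, 45, 0) mm of the template frame.
- chip1: Loose flat dried-clay chip, terracotta, 26 x 20 x 7 mm, 12 g; origin at the centre of its underside (as first laid). Three to six chips are present.
- chip2: Loose flat dried-clay chip, cream, 24 x 18 x 8 mm, 12 g; origin at the centre of its underside (as first laid). Three to six chips are present.
- chip3: Loose flat dried-clay chip, dusty pink, 22 x 22 x 7 mm, 12 g; origin at the centre of its underside (as first laid). Three to six chips are present.
- chip4: Loose flat dried-clay chip, terracotta, 28 x 16 x 8 mm, 12 g; origin at the centre of its underside (as first laid). Three to six chips are present.
- chip5: Loose flat dried-clay chip, cream, 20 x 19 x 9 mm, 12 g; origin at the centre of its underside (as first laid). Three to six chips are present.
- chip6: Loose flat dried-clay chip, dusty pink, 25 x 21 x 7 mm, 12 g; origin at the centre of its underside (as first laid). Three to six chips are present.
- blank1: Loose square brown-red tile blank, 40 x 40 x 16 mm, 45 g, origin at the centre of its underside.
- blank2: Loose square brown-red tile blank, 40 x 40 x 16 mm, 45 g, origin at the centre of its underside.
- glaze_cup: Bystander: white plastic cup, 70 mm dia., 85 mm high, origin under its centre.
- test_bowl: Bystander: blue ceramic bowl, 110 mm dia., 50 mm high, origin under its centre.
- slip_bottle: Bystander: pink bottle, 64 mm dia., 170 mm high, origin under its centre.
Things that resemble listed ones, but are neither listed nor needed, are in the scene too. Leave any purple look-alike of the scraper alone.

How it is judged:
On the way, in this order (a step that is already met when the one before it is completed fails the run):
1. the scraper stands on the board surface (z of scraper in the frame of board between 0.04 and 0.055 m and y of scraper in the frame of board between -0.1 and 0.14 m and x of scraper in the frame of board between -0.09 and 0.09 m and angle between scraper's own z axis and vertical below 0.3 rad), for 0.1 s.
2. every chip lies in the scrap trough (y of chip1 in the frame of board between -0.21 and -0.095 m and x of chip1 in the frame of board between -0.1 and 0.1 m and z of each of chip1, chip2, chip3, chip4, chip5, chip6 in the frame of board below 0.038 m and y of chip2 in the frame of board between -0.21 and -0.095 m and x of chip2 in the frame of board between -0.1 and 0.1 m and y of chip3 in the frame of board between -0.21 and -0.095 m and x of chip3 in the frame of board between -0.1 and 0.1 m and y of chip4 in the frame of board between -0.21 and -0.095 m and x of chip4 in the frame of board between -0.1 and 0.1 m and y of chip5 in the frame of board between -0.21 and -0.095 m and x of chip5 in the frame of board between -0.1 and 0.1 m and y of chip6 in the frame of board between -0.21 and -0.095 m and x of chip6 in the frame of board between -0.1 and 0.1 m), for 0.3 s.
3. the large end of the keyhole is down over the stud head, the plate flat on the board (horizontal distance between key_big and stud below 0.009 m and z of template in the frame of board below 0.0485 m and angle between template's own z axis and vertical below 0.06 rad), for 0.1 s.
At the end, for the whole second after the job is handed in: Chips in the trough; template flat on the board (within 3.5 mm), stud within 5 mm of the narrow home point, y axes within 0.17 rad; scraper upright within 30 mm of the pad centre; both blanks flat on bare board, centres 35 to 90 mm to the trough side of its origin; all at rest (all of step 2 and y of blank1 in the frame of board between -0.09 and -0.035 m and x of blank1 in the frame of board between -0.075 and 0.075 m and z of blank1 in the frame of board between 0.042 and 0.0485 m and angle between each of blank1, blank2, template's own z axis and vertical below 0.06 rad and linear speed of each of blank1, blank2, template, scraper below 0.02 m/s and y of blank2 in the frame of board between -0.09 and -0.035 m and x of blank2 in the frame of board between -0.075 and 0.075 m and z of blank2 in the frame of board between 0.042 and 0.0485 m and z of template in the frame of board below 0.0485 m and horizontal distance between key_lock and stud below 0.005 m and angle between the y axis of template and the y axis of board, either way round below 0.17 rad and y of template in the frame of board below 0.06 m and horizontal distance between scraper and pad below 0.03 m and angle between scraper's own z axis and vertical below 0.1 rad and height (world z) of scraper below 0.01 m); the robot touches nothing.
It fails at once if the fingers touch a chip that is on the board ((contact force between the fingers and chip1 above 1 N and z of chip1 in the frame of board above 0.04 m and y of chip1 in the frame of board above -0.1 m) or (contact force between the fingers and chip2 above 1 N and z of chip2 in the frame of board above 0.04 m and y of chip2 in the frame of board above -0.1 m) or (contact force between the fingers and chip3 above 1 N and z of chip3 in the frame of board above 0.04 m and y of chip3 in the frame of board above -0.1 m) or (contact force between the fingers and chip4 above 1 N and z of chip4 in the frame of board above 0.04 m and y of chip4 in the frame of board above -0.1 m) or (contact force between the fingers and chip5 above 1 N and z of chip5 in the frame of board above 0.04 m and y of chip5 in the frame of board above -0.1 m) or (contact force between the fingers and chip6 above 1 N and z of chip6 in the frame of board above 0.04 m and y of chip6 in the frame of board above -0.1 m)).
It fails at once if a bystander is moved more than 20 mm (distance of any of glaze_cup, test_bowl, slip_bottle from where it was at the start of the episode above 0.02 m).
Of chip1, chip2, chip3, chip4, chip5, chip6 only 3 to 6 are there at a start; the rules pass over those that are not, and their reading is None.
At some moment in a run one of scraper, template, blank1, blank2 may be knocked a few centimetres aside while the robot is not near it.
It also fails if it takes over 192 s, if anything falls off the work surface, if the arm or the gripper's body presses on something with over 40 N, if the wrist force passes 120 N, or if a joint passes its speed limit or range.

ROBOT

A 6-joint arm with a two-finger parallel gripper is mounted at the origin on the work surface. World frame = base frame: x ahead of the robot, y to its left, z up, the work surface at z = 0. Lengths are in m, angles in rad, forces in N, time in s.
With the tool pointing down it reaches from about 0.275 to 0.825 m from the base axis. Payload 5.2 kg.
Tool frame: the origin (TCP) lies on the centre line of the jaws, within the pads' length; the fingertips stand tip_reach ahead of it and the grasp point (between the pads) lies 8 mm behind it (tip_reach is the distance from the TCP to the fingertips, in m); z points along the fingers, y is the line along which they close (so a half turn about z gives the same grasp; the last joint's range is limited). The gripper opens to 93 mm and grips with 3 to 60 N. Pads are 15 mm wide; open, the fingers measure 128 mm over their backs; the gripper's body (75 mm by 188 mm) begins 65 mm behind the grasp point.
Start: joints at [-1.428, 0.259, 1.535, -0, 1.348, -0.203], TCP at [0.186, -0.517, 0.23] pointing down, gripper open.
Joint ranges: [-3.14, 3.14], [-0.91, 2.08], [0.19, 2.58], [-1.22, 4.36], [0.22, 2.71], [-3.12, 3.12]. Speed limits (rad/s): [2.57, 2.57, 3.14, 3.14, 3.14, 3.14].

INTERFACE

Orientations are given as a unit quaternion [w, x, y, z].
In Python, from workcell import state, read_camera, camera_model, job_done, tip_reach gives the robot as it stands.
- The arm moves only by the shell command python3 -m handwheel 'ROWS' [OPENING]. ROWS is JSON, a list of rows, each a list of 2 entries, a list of its own where there are three numbers: the shift along the world's x, y, z in mm, then the turn, a rotation vector about the world's x, y, z in rad. A call has 1 to 20 rows; each row shifts and turns the commanded pose from where the row before left it; what a row does not reach is not made up. A row lasts 1/8 s, in which the tool goes at most 62.5 mm and 10.7 degrees, less where a joint would pass 70% of its speed; a pose out of reach is approached as far as the arm can. A call with a gripper value outside its range is refused whole. OPENING is the gripper's target within -1 to 1 (shut at 1, half-way at 0, fully open at -1), set as the call begins (- or left out, the last holds). The fingers move at their own pace and stop on an object; the grip force is fixed at half the most. Time passes only in rows, so rows that do not move let the fingers close. It gives the time, the measured TCP pose, the force, the opening and the grip force at its end, in the units of the state.
- state(): the state, without advancing time (a new reading comes with each control period).
- read_camera(name): name is "scene" or "top" or "wrist"; returns the picture (420x560x3 uint8, blue, green, red); there is no depth.
- camera_model(name): a dict with "mtx" (3x3 intrinsics, pixels), "dist_coeffs" ([k1, k2, p1, p2, k3] as OpenCV has them; the pictures are not rectified), "view" (4x4, takes a point from world to camera coordinates); the wrist camera has in their place "mount" (4x4, takes a point from camera to tool coordinates, whose origin is the TCP and whose axes are the flange's). Camera axes: x right, y down, z forward; pixel columns grow to the right and rows downward; lengths in m; the calibration is good to about 2 mm. A picture is of the moment at which its call begins: read the wrist's pose just before it. camera_model takes no time and is no camera call.
- job_done(): hands the job in; it is judged then, once.
The state is a dict: "t": time; "joint_pos": joint angles; "qd": joint speeds; "effort": joint torques, N m; "tool_pos": TCP position; "tool_rot": TCP orientation; "force": force on the tool from outside, world axes, zero at the start; "moment": the same for the moment, N m; "opening": finger opening in m; "finger_force": force on a finger pad.
Only numpy, scipy, OpenCV 4.12 (cv2) and the standard library are available. Lean on these libraries where they do the work, as an engineer would, in place of code of your own. Each camera call takes 0.05 s, during which the arm holds its last target. There are 200 camera calls.

## Working session

There is one attempt and no reset: what is moved stays moved. The work goes in short steps, Python scripts to look and compute and a shell command to move; the robot and the scene stay as the last step left them, time stands still between calls to the robot, and variables do not carry over. Pictures are saved under pics/ and viewed, at most 14 in all, crops included, and the job is handed in when it is done.

```bash
ls; mkdir -p pics
python3 - <<'E'
from workcell import *
import cv2,numpy as np
s=state();print(s['t'],s['tool_pos'],s['tool_rot'],s['opening'],tip_reach)
for n in("top","scene"):
    im=read_camera(n);cv2.imwrite(f"pics/{n}0.png",im)
    m=camera_model(n);print(n,np.round(m['mtx'],1).tolist(),np.round(m['dist_coeffs'],3),np.round(m['view'],3).tolist())
print(camera_model("wrist"))
E
```

```text
pics
0.0 [ 0.18636151 -0.51689004  0.22881747] [-9.28544848e-04  9.85086632e-01  1.72056575e-01  1.57500280e-05] 0.09274907194514719 0.011
top [[527.1, 0.0, 279.5], [0.0, 527.1, 201.8], [0.0, 0.0, 1.0]] [-0.001  0.     0.     0.     0.   ] [[0.025, -1.0, -0.015, 0.029], [-0.99, -0.023, -0.138, 0.553], [0.137, 0.018, -0.99, 1.603], [0.0, 0.0, 0.0, 1.0]]
scene [[392.4, 0.0, 282.2], [0.0, 392.4, 207.2], [0.0, 0.0, 1.0]] [-0.06  0.    0.    0.    0.  ] [[-0.815, 0.578, 0.021, 0.412], [0.312, 0.47, -0.826, -0.114], [-0.488, -0.667, -0.563, 1.798], [0.0, 0.0, 0.0, 1.0]]
{'mtx': array([[340.90058011,   0.        , 284.55295641],
       [  0.        , 340.90058011, 210.34252587],
       [  0.        ,   0.        ,   1.        ]]), 'dist_coeffs': array([-0.06559829,  0.        ,  0.        ,  0.        ,  0.        ]), 'mount': array([[ 7.07499484e-04, -9.58917390e-01, -2.83684577e-01,
         7.99179190e-02],
       [ 9.99999630e-01,  8.17529940e-04, -2.69469900e-04,
        -1.56044248e-04],
       [ 4.90320009e-04, -2.83684282e-01,  9.58917613e-01,
        -1.55392423e-01],
       [ 0.00000000e+00,  0.00000000e+00,  0.00000000e+00,
         1.00000000e+00]])}
```

View pics/top0.png

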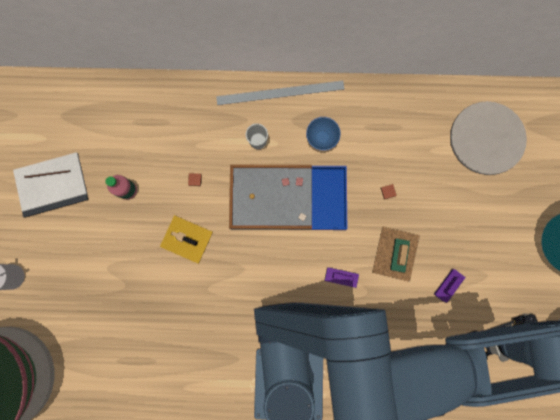

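View pics/scene0.png

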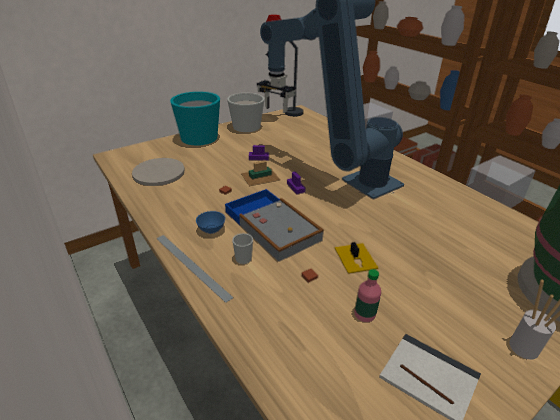

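The top view shows:
- The board at (270,197), with the trough on its right (world −y) and the stud at (251,197).
- Chips at about (286,182), (300,182) and (303,217).
- The green scraper at (400,256) on the cork pad.
- The template at (187,240), with its keyhole at left.
- Blanks at (195,180) and (389,192).

Candidates for the scraper are green (400,256), purple (342,277) and purple (450,285). I choose the green one.

```bash
cat > h.py <<'E'
from workcell import *
import cv2,numpy as np
from scipy.spatial.transform import Rotation as R
def quat(q): return R.from_quat([q[1],q[2],q[3],q[0]])
def grab(n):
    s=state(); im=read_camera(n); m=camera_model(n)
    if n=="wrist":
        T=np.eye(4);T[:3,:3]=quat(s['tool_rot']).as_matrix();T[:3,3]=s['tool_pos'];C=T@np.array(m['mount'])
    else: C=np.linalg.inv(np.array(m['view']))
    return im,np.array(m['mtx']),np.array(m['dist_coeffs']),C
def pt(px,cam,z):
    _,K,d,C=cam
    u=cv2.undistortPoints(np.array(px,float).reshape(-1,1,2),K,d).reshape(-1,2)
    D=np.c_[u,np.ones(len(u))]@C[:3,:3].T
    o=C[:3,3]; return o+D*((z-o[2])/D[:,2])[:,None]
def proj(P,cam):
    _,K,d,C=cam; V=np.linalg.inv(C)
    return cv2.projectPoints(np.array(P,float).reshape(-1,3),cv2.Rodrigues(V[:3,:3])[0],V[:3,3],K,d)[0].reshape(-1,2)
def blobs(im,lo,hi,amin=15):
    m=cv2.inRange(cv2.cvtColor(im,cv2.COLOR_BGR2HSV),np.array(lo),np.array(hi))
    cs=[c for c in cv2.findContours(m,cv2.RETR_EXTERNAL,cv2.CHAIN_APPROX_NONE)[0] if cv2.contourArea(c)>=amin]
    return sorted(cs,key=cv2.contourArea,reverse=True)
def rect(c,cam,z):
    "centre, sizes, angle(deg, of long side) of contour on plane z (mm)"
    p=pt(c.reshape(-1,2),cam,z)[:,:2]*1000
    (x,y),(w,h),a=cv2.minAreaRect(p.astype(np.float32))
    if w<h: w,h,a=h,w,a+90
    return np.round([x,y,w,h,(a+90)%180-90],1)
E
python3 - <<'E'
from h import *
cam=grab("top");im=cam[0]
def show(n,lo,hi,z,a=15):
    for c in blobs(im,lo,hi,a)[:5]:
        M=cv2.moments(c);print(n,rect(c,cam,z),'px',np.round(c.reshape(-1,2).mean(0)),cv2.contourArea(c))
show('blue',(108,150,50),(125,255,255),.04,300)
show('green',(60,80,30),(90,255,255),.026)
show('yellow',(20,180,100),(30,255,255),.006,200)
show('black',(0,0,0),(180,255,30),.044,20)
show('purple',(130,100,50),(150,255,255),.03)
show('red',(0,120,60),(8,255,200),.016)
crop=im[150:300,150:450];cv2.imwrite("pics/crop0.png",cv2.resize(crop,(800,400),interpolation=cv2.INTER_CUBIC))
for p in [(231,166),(313,166),(231,229),(313,229),(347,166),(347,229)]:
    print(p,np.round(pt([p],cam,.053 if p[0]<320 else .04)*1000))
E
```

```text
blue [ 569.7 -109.7  192.4  103.3    1. ] px [329. 198.] 1977.0
green [ 397.  -331.3   93.9   41.3   -9.1] px [398. 255.] 161.0
green [607.3 579.6  27.8  24.4  47.9] px [111. 181.] 53.5
green [-29.1 849.   62.4  43.4  74.4] px [  8. 387.] 37.5
green [577.7 515.7  48.   16.7 -21.3] px [130. 191.] 33.0
green [-49.5 843.1  17.7  14.2  49.8] px [  9. 394.] 15.5
yellow [431.8 334.9 129.5 103.1  68. ] px [186. 239.] 1259.0
purple [ 307.5 -481.2   98.1   43.8  -37.1] px [449. 285.] 422.0
purple [ 324.9 -152.6   95.7   39.3   79.3] px [341. 277.] 359.5
red [ 596.9 -298.2   35.2   32.7  -72.6] px [388. 191.] 94.0
red [622.3 315.7  35.5  32.3 -88.7] px [194. 179.] 94.0
(231, 166) [[659. 197.  53.]]
(313, 166) [[665. -59.  53.]]
(231, 229) [[462. 189.  53.]]
(313, 229) [[468. -62.  53.]]
(347, 166) [[ 670. -166.   40.]]
(347, 229) [[ 472. -168.   40.]]
```

View pics/crop0.png

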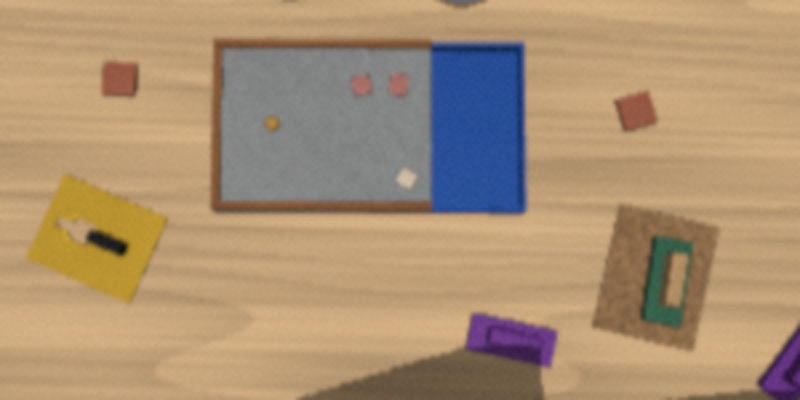

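The crop confirms that the green scraper with the wooden rib is on the cork pad, that there are three chips on the board, and that the look-alikes are purple. I'm moving over the pad.

```bash
python3 -m handwheel '[[[43,37,0],[0,0,-0.1]],[[43,37,0],[0,0,-0.1]],[[43,37,0],[0,0,-0.1]],[[43,37,0],[0,0,-0.1]],[[42,38,0],[0,0,-0.12]],[[0,0,0],[0,0,0]],[[0,0,0],[0,0,0]]]' -1
cat > scr.py <<'E'
from h import *
import sys
cam=grab("wrist");im=cam[0];cv2.imwrite("pics/w_pad.png",im)
s=state();print(s['tool_pos'],quat(s['tool_rot']).as_matrix()[:2,1])
for n,lo,hi,z in [('green',(60,80,30),(90,255,255),.030),('cork',(5,60,40),(18,160,150),.004)]:
    for c in blobs(im,lo,hi,800)[:3]: print(n,rect(c,cam,z),c.reshape(-1,2).mean(0))
E
python3 scr.py
```

```text
t: 1.02
tool_pos: [0.4003, -0.3314, 0.2294]
tool_rot: [0.0, 0.996, -0.086, -0.0]
force: [0.9, -0.1, 0.3]
opening: 0.0928
finger_force: 0.0
[ 0.39983002 -0.3319427   0.22942859] [-0.17277579 -0.98496117]
green [ 399.6 -334.3  100.6   42.9   -8.7] [288.19767442 185.52713178]
cork [ 420.8 -297.6  284.7  144.7  -73.2] [260.97815913 159.23790952]
cork [ 280.1 -209.4  122.8   42.6  -52.8] [210.49593496 289.45799458]
cork [ 392.4 -334.7   60.9   21.    -9.8] [288.76119403 187.97761194]
```

View pics/w_pad.png

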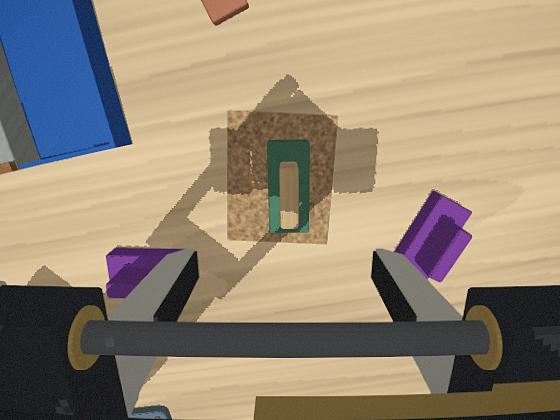

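The wrist view shows the green scraper at (288,186) on the pad, with pad corners at about (228,111), (337,117), (327,243) and (229,238). The measured size of 100.6x42.9 matches the description, so I'm grasping.

```bash
python3 -m handwheel '[[[-0.3,-2.5,-50],[0,0,0.02]],[[0,0,-50],[0,0,0]],[[0,0,-44],[0,0,0]],[[0,0,-40],[0,0,0]],[[0,0,0],[0,0,0]]]' -1
python3 -m handwheel '[[[0,0,0],[0,0,0]],[[0,0,0],[0,0,0]],[[0,0,0],[0,0,0]],[[0,0,0],[0,0,0]],[[0,0,0],[0,0,0]],[[0,0,0],[0,0,0]]]' 1
python3 -m handwheel '[[[0,0,30],[0,0,0]],[[0,0,60],[0,0,0]],[[0,0,60],[0,0,0]],[[0,0,50],[0,0,0]],[[0,0,0],[0,0,0]]]'
python3 - <<'E'
from h import *
import pickle
C=None
# pad from earlier wrist image: tool pose then
T=np.eye(4);T[:3,:3]=quat([0,.996,-.0864,0]).as_matrix();T[:3,3]=[0.3998,-0.3319,0.2294]
m=camera_model("wrist");cam=(None,np.array(m['mtx']),np.array(m['dist_coeffs']),T@np.array(m['mount']))
p=pt([(228,111),(337,117),(327,243),(229,238)],cam,.004)*1000
print(np.round(p),p.mean(0), np.linalg.norm(np.diff(p,axis=0),axis=1))
E
```

```text
t: 1.7
tool_pos: [0.3974, -0.3332, 0.043]
tool_rot: [-0.003, 0.997, -0.078, -0.002]
force: [-0.4, 0.0, 0.0]
opening: 0.093
finger_force: 0.0
t: 2.45
tool_pos: [0.4002, -0.3339, 0.0457]
tool_rot: [0.0, 0.997, -0.077, 0.0]
force: [1.0, 0.8, -0.2]
opening: 0.0378
finger_force: 0.0
t: 3.08
tool_pos: [0.4017, -0.3358, 0.2503]
tool_rot: [0.003, 0.997, -0.077, 0.003]
force: [0.1, -0.5, -0.7]
opening: 0.0005
finger_force: 0.0
[[ 488. -285.    4.]
 [ 462. -400.    4.]
 [ 318. -369.    4.]
 [ 345. -254.    4.]] [ 403.21720429 -326.84055547    4.        ] [118.10129116 146.55497793 117.60948543]
```

Fingers needed more time to close. I'll re-measure and retry.

```bash
python3 -m handwheel '[[[0,0,0],[0,0,0]],[[0,0,0],[0,0,0]],[[0,0,0],[0,0,0]],[[0,0,0],[0,0,0]],[[0,0,0],[0,0,0]],[[0,0,0],[0,0,0]],[[0,0,0],[0,0,0]],[[0,0,0],[0,0,0]],[[0,0,0],[0,0,0]],[[0,0,0],[0,0,0]]]' -1; python3 scr.py
```

```text
t: 4.32
tool_pos: [0.4001, -0.3339, 0.2457]
tool_rot: [0.0, 0.997, -0.077, 0.0]
force: [-0.7, 0.4, 0.1]
opening: 0.0917
finger_force: 0.0
[ 0.40015889 -0.33394293  0.24567185] [-0.15360116 -0.98813293]
green [ 399.8 -334.8   99.9   43.3   -8.9] [285.79352227 182.78137652]
cork [ 429.9 -308.2  270.6  131.3   88.1] [273.85344828 160.28017241]
cork [ 285.4 -204.4  138.4   58.3  -53.5] [212.71993127 271.65635739]
```

```bash
python3 -m handwheel '[[[0,-0.7,-50],[0,0,0]],[[0,0,-50],[0,0,0]],[[0,0,-50],[0,0,0]],[[0,0,-40],[0,0,0]],[[0,0,-10],[0,0,0]],[[0,0,0],[0,0,0]]]' -1
python3 -m handwheel '[[[0,0,0],[0,0,0]],[[0,0,0],[0,0,0]],[[0,0,0],[0,0,0]],[[0,0,0],[0,0,0]],[[0,0,0],[0,0,0]],[[0,0,0],[0,0,0]],[[0,0,0],[0,0,0]],[[0,0,0],[0,0,0]],[[0,0,0],[0,0,0]],[[0,0,0],[0,0,0]],[[0,0,0],[0,0,0]],[[0,0,0],[0,0,0]],[[0,0,0],[0,0,0]]]' 1
```

```text
t: 5.12
tool_pos: [0.4003, -0.3348, 0.0459]
tool_rot: [-0.0, 0.997, -0.077, -0.0]
force: [0.5, -0.0, 0.1]
opening: 0.0932
finger_force: 0.0
t: 6.75
tool_pos: [0.4001, -0.3346, 0.0456]
tool_rot: [-0.0, 0.997, -0.077, -0.0]
force: [-0.2, -0.5, -1.0]
opening: 0.0178
finger_force: 30.0
```

```bash
python3 -m handwheel '[[[0,0,40],[0,0,0]],[[0,0,60],[0,0,0]],[[27,50,25],[0,0,0.06]],[[27,50,25],[0,0,0.06]],[[27,50,25],[0,0,0.05]],[[27,50,25],[0,0,0]],[[27,50,25],[0,0,0]],[[27,50,25],[0,0,0]],[[0,0,0],[0,0,0]],[[0,0,0],[0,0,0]],[[0,0,0],[0,0,0]]]'
python3 - <<'E'
from h import *
cam=grab("wrist");im=cam[0];cv2.imwrite("pics/w_board.png",im)
s=state();print(s['tool_pos'],quat(s['tool_rot']).as_matrix()[:2,1])
for c in blobs(im,(108,150,50),(125,255,255),2000)[:2]: print('blue',rect(c,cam,.04),rect(c,cam,.006))
for c in blobs(im,(0,60,90),(25,255,255),80)[:12]: print(rect(c,cam,.052),np.round(c.reshape(-1,2).mean(0)))
E
```

```text
t: 8.12
tool_pos: [0.5612, -0.0357, 0.2946]
tool_rot: [-0.0, 1.0, 0.007, -0.001]
force: [0.5, -0.3, -1.4]
opening: 0.0177
finger_force: 30.0
[ 0.56128469 -0.03583868  0.2947281 ] [ 0.01379953 -0.99990475]
blue [ 573.  -111.6  197.9  109.     1.3] [ 567.4 -118.   214.4  118.1    1.3]
[564.3 -31.2 776.3 403.1 -89.1] [267. 151.]
[244.5 -39.5 767.4 122.2 -89.1] [282. 392.]
[441.  -36.8 153.9  55.1   0.9] [284. 270.]
[331.1  21.9 111.1  14.6  -2.6] [240. 340.]
[333.  -99.  111.3  14.    5.1] [329. 340.]
[618.  -17.3  24.8  20.8  -5.5] [270. 130.]
[615.8  25.1  22.2  21.3 -77.4] [233. 131.]
[566.9 129.5  18.1  17.1 -47.5] [147. 173.]
```

View pics/w_board.png

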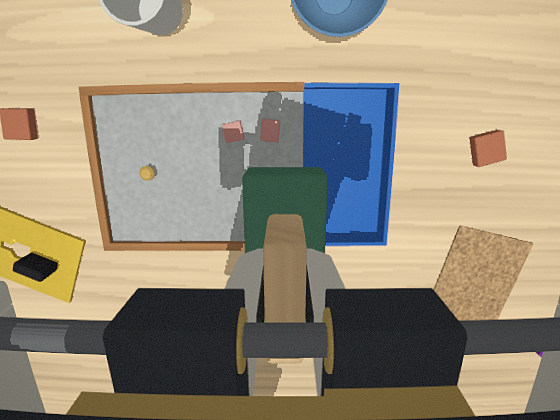

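The wrist view shows the stud head at (147,173), the two pink chips at (233,131) and (270,130), the trough at right, and the scraper held. Board origin is about (570,41), yaw 1.3°. The trough and the stud agree to 1 mm. I'm lowering the scraper on the +x side.

```bash
python3 -m handwheel '[[[11,27.4,-40],[0,0,0.01]],[[11,27.4,-40],[0,0,0]],[[11,27.4,-40],[0,0,0]],[[11,27.4,-40],[0,0,0]],[[0,0,0],[0,0,0]],[[0,0,-30],[0,0,0]],[[0,0,-12],[0,0,0]],[[0,0,-4],[0,0,0]],[[0,0,-2.5],[0,0,0]],[[0,0,0],[0,0,0]],[[0,0,0],[0,0,0]]]'
```

```text
t: 9.55
tool_pos: [0.6066, 0.0749, 0.0879]
tool_rot: [0.0, 1.0, 0.013, 0.001]
force: [0.0, 0.3, -1.2]
opening: 0.0178
finger_force: 30.0
```

```bash
python3 -m handwheel '[[[-2,0,-1],[0,0,0]],[[0,0,-1],[0,0,0]],[[0,0,0],[0,0,0]],[[0,0,0],[0,0,0]]]'
python3 - <<'E'
from workcell import *
print(state()['force'],state()['tool_pos'])
E
```

```text
t: 10.05
tool_pos: [0.6046, 0.075, 0.0866]
tool_rot: [0.0, 1.0, 0.013, 0.001]
force: [-1.8, -0.3, 6.4]
opening: 0.0179
finger_force: 30.0
[-1.78606506 -0.32747953  6.35163261] [0.60456095 0.07499744 0.08662397]
```

```bash
python3 -m handwheel '[[[0.2,-10,0],[0,0,0]],[[0.2,-10,0],[0,0,0]],[[0.2,-10,0],[0,0,0]],[[0.2,-10,0],[0,0,0]],[[0.2,-10,0],[0,0,0]],[[0.2,-10,0],[0,0,0]],[[0.2,-10,0],[0,0,0]],[[0.2,-10,0],[0,0,0]],[[0.2,-10,0],[0,0,0]],[[0.2,-10,0],[0,0,0]],[[0.2,-10,0],[0,0,0]],[[0.2,-10,0],[0,0,0]],[[0.2,-10,0],[0,0,0]],[[0.2,-10,0],[0,0,0]],[[0,0,0],[0,0,0]],[[0,0,0],[0,0,0]]]'
python3 -m handwheel '[[[0,0,30],[0,0,0]],[[0,0,50],[0,0,0]],[[-36,50,30],[0,0,0]],[[-36,50,0],[0,0,0]],[[0,43,0],[0,0,0]],[[0,0,0],[0,0,0]],[[0,0,0],[0,0,0]],[[0,0,-50],[0,0,0]],[[0,0,-40],[0,0,0]],[[0,0,-16],[0,0,0]],[[0,0,0],[0,0,0]],[[0,0,0],[0,0,0]]]'
python3 - <<'E'
from h import *
cam=grab("top");im=cam[0];cv2.imwrite("pics/t1.png",cv2.resize(im[130:280,200:450],(800,480),interpolation=cv2.INTER_CUBIC))
E
```

```text
t: 12.05
tool_pos: [0.6077, -0.0655, 0.0866]
tool_rot: [0.001, 1.0, 0.013, 0.001]
force: [0.1, -0.8, 4.5]
opening: 0.0178
finger_force: 30.0
t: 13.55
tool_pos: [0.539, 0.0728, 0.0872]
tool_rot: [0.0, 1.0, 0.012, 0.001]
force: [0.5, -0.3, -2.0]
opening: 0.0178
finger_force: 30.0
```

View pics/t1.png

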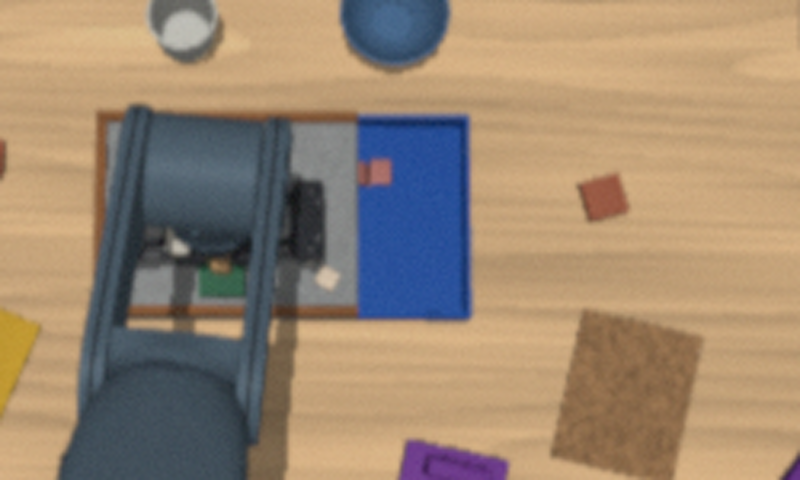

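Both pink chips are in the trough at (365,173) and (380,172). The cream chip is at (328,278), still on the board. Now the second wipe, slightly nearer the −x rim.

```bash
python3 -m handwheel '[[[-6,0,-1],[0,0,0]],[[0,0,-0.5],[0,0,0]],[[0,0,0],[0,0,0]],[[0.2,-10,0],[0,0,0]],[[0.2,-10,0],[0,0,0]],[[0.2,-10,0],[0,0,0]],[[0.2,-10,0],[0,0,0]],[[0.2,-10,0],[0,0,0]],[[0.2,-10,0],[0,0,0]],[[0.2,-10,0],[0,0,0]],[[0.2,-10,0],[0,0,0]],[[0.2,-10,0],[0,0,0]],[[0.2,-10,0],[0,0,0]],[[0.2,-10,0],[0,0,0]],[[0.2,-10,0],[0,0,0]],[[0.2,-10,0],[0,0,0]],[[0.2,-10,0],[0,0,0]],[[0,0,0],[0,0,0]]]'
python3 -m handwheel '[[[0,0,40],[0,0,0]],[[0,0,50],[0,0,0]],[[0,0,50],[0,0,0]],[[0,-10,50],[0,0,0]],[[0,-30,40],[0,0,0]],[[-10,-40,0],[0,0,0]],[[0,0,0],[0,0,0]],[[0,0,0],[0,0,0]]]'
python3 - <<'E'
from h import *
cam=grab("wrist");im=cam[0];cv2.imwrite("pics/w2.png",im)
E
```

```text
t: 15.85
tool_pos: [0.535, -0.0673, 0.085]
tool_rot: [0.0, 1.0, 0.012, 0.0]
force: [-0.3, 0.4, -1.9]
opening: 0.0181
finger_force: 30.0
t: 16.85
tool_pos: [0.5247, -0.1458, 0.3145]
tool_rot: [-0.001, 1.0, 0.013, -0.0]
force: [-0.3, 0.5, -1.9]
opening: 0.0179
finger_force: 30.0
```

View pics/w2.png

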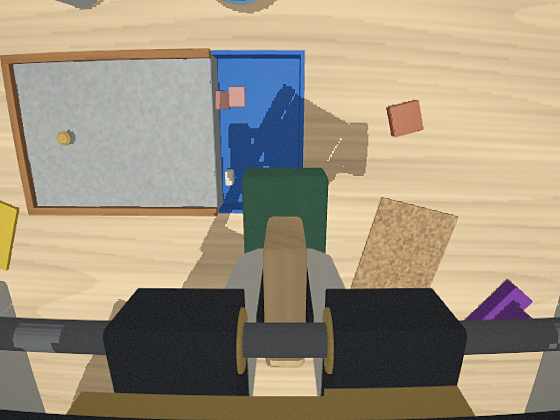

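The board is clean. Pink chips (222,98) and (237,97) and the cream chip (230,177) are all in the trough. I'm returning the scraper to the pad.

```bash
python3 -m handwheel '[[[-24.3,-36.2,-20],[0,0,-0.05]],[[-24.3,-36.2,-20],[0,0,-0.05]],[[-24.3,-36.2,-20],[0,0,-0.05]],[[-24.3,-36.2,-20],[0,0,-0.05]],[[-24.3,-36.2,-20],[0,0,0]],[[0,0,0],[0,0,0]],[[0,0,-50],[0,0,0]],[[0,0,-50],[0,0,0]],[[0,0,-44],[0,0,0]],[[0,0,-15],[0,0,0]],[[0,0,-6],[0,0,0]],[[0,0,-3],[0,0,0]],[[0,0,-1],[0,0,0]],[[0,0,0],[0,0,0]],[[0,0,0],[0,0,0]]]'
```

```text
t: 18.77
tool_pos: [0.4036, -0.3277, 0.0466]
tool_rot: [0.0, 0.996, -0.087, 0.0]
force: [-0.7, -0.0, -1.7]
opening: 0.018
finger_force: 30.0
```

```bash
python3 -m handwheel '[[[0,0,-1],[0,0,0]],[[0,0,-0.5],[0,0,0]],[[0,0,0],[0,0,0]]]'
python3 -m handwheel '[[[0,0,0],[0,0,0]],[[0,0,0],[0,0,0]],[[0,0,0],[0,0,0]],[[0,0,0],[0,0,0]],[[0,0,0],[0,0,0]],[[0,0,0],[0,0,0]],[[0,0,0],[0,0,0]],[[0,0,0],[0,0,0]]]' -1
python3 -m handwheel '[[[0,0,30],[0,0,0]],[[0,0,60],[0,0,0]],[[0,0,60],[0,0,0]],[[0,0,30],[0,0,0]],[[0,0,0],[0,0,0]],[[0,0,0],[0,0,0]]]' -1
python3 scr.py
```

```text
t: 19.15
tool_pos: [0.4035, -0.3275, 0.0447]
tool_rot: [0.0, 0.996, -0.087, 0.0]
force: [-0.7, -0.3, 0.2]
opening: 0.0181
finger_force: 30.0
t: 20.15
tool_pos: [0.4034, -0.3274, 0.0445]
tool_rot: [-0.0, 0.996, -0.087, -0.0]
force: [-0.9, -0.1, -0.7]
opening: 0.0915
finger_force: 0.0
t: 20.9
tool_pos: [0.4029, -0.3268, 0.2232]
tool_rot: [-0.001, 0.996, -0.087, -0.001]
force: [0.3, 0.5, -0.5]
opening: 0.093
finger_force: 0.0
[ 0.40267897 -0.32660652  0.22266371] [-0.1734184 -0.9848458]
green [ 403.2 -326.9   99.7   43.3   -9.9] [285.47307692 186.45769231]
cork [ 428.8 -301.1  268.1  134.9   86.5] [265.22878536 169.10565724]
cork [ 397.6 -326.    58.8   21.3   -9.5] [285.40909091 188.52272727]
```

The scraper stands at (403,−327), centred on the pad. Next is the template.

```bash
python3 -m handwheel '[[[0,0,30],[0,0,0]],[[2,55,5],[0,0,0.125]],[[2,55,5],[0,0,0.125]],[[2,55,0],[0,0,0.125]],[[2,55,0],[0,0,0.125]],[[2,55,0],[0,0,0.125]],[[2,55,0],[0,0,0.125]],[[2,55,0],[0,0,0.125]],[[2,55,0],[0,0,0.125]],[[2,55,0],[0,0,0.125]],[[3,55,0],[0,0,0.125]],[[3,55,0],[0,0,0.125]],[[3,45,0],[0,0,0]],[[0,0,0],[0,0,0]],[[0,0,0],[0,0,0]],[[0,0,0],[0,0,0]]]' -1
cat > tpl.py <<'E'
from h import *
cam=grab("wrist");im=cam[0];cv2.imwrite("pics/w_tpl.png",im)
s=state();R_=quat(s['tool_rot']).as_matrix();print(s['tool_pos'],'tool y deg',np.degrees(np.arctan2(R_[1,1],R_[0,1])),'j6',s['joint_pos'][5])
c=blobs(im,(20,120,60),(33,255,255),1000)[0]; print('yellow',rect(c,cam,.006),np.round(c.reshape(-1,2).mean(0)))
x,y,w,h=cv2.boundingRect(c)
m=cv2.inRange(cv2.cvtColor(im,cv2.COLOR_BGR2HSV),(0,0,0),(180,255,45))
hull=np.zeros(m.shape,np.uint8);cv2.fillPoly(hull,[cv2.convexHull(c)],255);m&=hull
for k in sorted(cv2.findContours(m,cv2.RETR_EXTERNAL,cv2.CHAIN_APPROX_NONE)[0],key=cv2.contourArea)[-1:]: print('rib@.044',rect(k,cam,.044),'@.006',rect(k,cam,.006),k.reshape(-1,2).mean(0))
E
python3 tpl.py
```

```text
t: 22.95
tool_pos: [0.4304, 0.3213, 0.264]
tool_rot: [0.0, 0.826, 0.564, -0.001]
force: [-0.2, -0.7, 0.0]
opening: 0.0932
finger_force: 0.0
[0.430491   0.32127475 0.26430335] tool y deg -21.298697868930642 j6 0.8053030810430403
yellow [432.6 334.8 135.5 110.6  68.1] [282. 163.]
rib@.044 [427.3 322.1  47.   14.8  68.8] @.006 [424.  314.6  51.7  16.3  68.8] [281.53921569 183.92156863]
```

View pics/w_tpl.png

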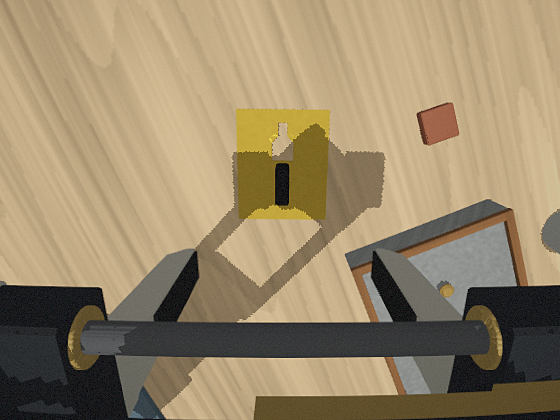

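The template is at (282,163) with the rib at (282,184) and the narrow keyhole end at the top. The measured 135.5x110.6 mm matches the description, so I'm grasping the rib at (426,318.5).

```bash
python3 -m handwheel '[[[-4.5,-2.7,-50],[0,0,-0.01]],[[0,0,-50],[0,0,0]],[[0,0,-50],[0,0,0]],[[0,0,-50],[0,0,0]],[[0,0,-30],[0,0,0]],[[0,0,-9.5],[0,0,0]],[[0,0,0],[0,0,0]],[[0,0,0],[0,0,0]]]' -1
python3 -m handwheel '[[[0,0,0],[0,0,0]],[[0,0,0],[0,0,0]],[[0,0,0],[0,0,0]],[[0,0,0],[0,0,0]],[[0,0,0],[0,0,0]],[[0,0,0],[0,0,0]],[[0,0,0],[0,0,0]],[[0,0,0],[0,0,0]],[[0,0,0],[0,0,0]],[[0,0,0],[0,0,0]],[[0,0,0],[0,0,0]],[[0,0,0],[0,0,0]],[[0,0,0],[0,0,0]]]' 1
```

```text
t: 24.0
tool_pos: [0.4271, 0.3202, 0.0266]
tool_rot: [0.0, 0.828, 0.561, 0.001]
force: [-0.9, 0.2, 0.1]
opening: 0.0928
finger_force: 0.0
t: 25.62
tool_pos: [0.4259, 0.3199, 0.025]
tool_rot: [0.0, 0.828, 0.561, -0.0]
force: [0.5, 0.0, -1.0]
opening: 0.0157
finger_force: 30.0
```

```bash
python3 -m handwheel '[[[0,0,15],[0,0,0]],[[0,0,50],[0,0,0]],[[0,0,60],[0,0,0]],[[0,0,50],[0,0,0]],[[24,-51,0],[0,0,0.1]],[[24,-51,0],[0,0,0.1]],[[24,-51,0],[0,0,0.1]],[[24,-51,0],[0,0,0.1]],[[24,-51,0],[0,0,0]],[[23,-50,0],[0,0,0]],[[0,0,0],[0,0,0]],[[0,0,0],[0,0,0]],[[0,0,0],[0,0,0]]]'
sed -e 's/w_tpl/w_tpl2/' tpl.py > /dev/null
python3 - <<'E'
from h import *
cam=grab("wrist");im=cam[0];cv2.imwrite("pics/w_tpl2.png",im)
s=state();R_=quat(s['tool_rot']).as_matrix();p=s['tool_pos'];print(p,'tool y deg',np.degrees(np.arctan2(R_[1,1],R_[0,1])),'tilt',R_[:,2])
zt=p[2]-.025+.006
for c in blobs(im,(15,80,60),(33,255,255),60)[:5]: print('y',rect(c,cam,zt),'@head',rect(c,cam,.059),np.round(c.reshape(-1,2).mean(0)),cv2.contourArea(c))
E
```

```text
t: 27.25
tool_pos: [0.5683, 0.0161, 0.2004]
tool_rot: [-0.0, 0.7, 0.715, 0.0]
force: [-0.1, -0.1, -1.5]
opening: 0.016
finger_force: 30.0
[0.56834093 0.01622987 0.20034739] tool y deg 1.2475545950340428 tilt [-2.65892505e-05  2.35212770e-04 -9.99999972e-01]
y [516.9  70.6 219.  148.8   1.3] @head [481.4  53.2 372.6 253.2   1.3] [231. 130.] 56838.5
y [556.3 -87.8 285.6  32.7   1.3] @head [ 548.5 -216.3  485.9   55.7    1.3] [262. 405.] 10405.5
y [662.8  18.   52.2  21.3  29.2] @head [729.7 -36.3  88.8  36.3  29.2] [451. 257.] 1222.0
y [546.6 -39.6  48.5   5.9  88.3] @head [ 532.  -134.4   82.5   10.    88.3] [245. 340.] 401.0
y [594.2 -38.5  48.5   6.3 -85.7] @head [ 612.9 -132.6   82.5   10.8  -85.7] [324. 340.] 396.0
```

View pics/w_tpl2.png

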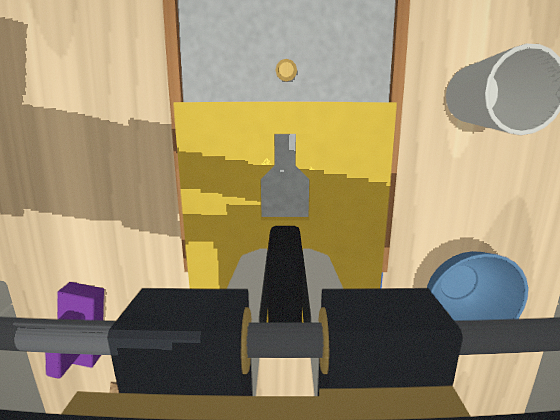

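The view shows the stud head at (286.5,69), the plate's front edge on row 102 (columns 174–396), the narrow slot end on row 134 and the large hole's rear on row 217, centred near column 285. I'm computing the shift.

Run:
```python
from h import *
cam=grab("wrist");im=cam[0];s=state();p=s['tool_pos'];zt=p[2]-.019
f=lambda a,z:pt(a,cam,z)[:,:2]*1000
e=f([(174,102),(396,102)],zt);k=f([(285,134),(285,217),(261,200),(309,200)],zt)
hsv=cv2.cvtColor(im,cv2.COLOR_BGR2HSV)
m=cv2.inRange(hsv[50:95,260:315],(12,90,60),(35,255,255));ys,xs=np.nonzero(m);px=[(xs.min()+xs.max())/2+260,(ys.min()+ys.max())/2+50]
st=f([px],.058)[0]
print('edge',e,np.linalg.norm(e[0]-e[1]),'\nkey',k,'\nstud',px,st,'ext',xs.max()-xs.min(),ys.max()-ys.min(), p)
yd=np.array([-.0227,.9997]);em=e.mean(0);o=em-65*yd
print('origin',o,'from slot',k[0]-49.5*yd,'from rear',k[1]-4*yd,'TCP templ y',(p[:2]*1000-o)@yd)
print('shift key_big->stud',st-(o+17*yd))
```

```text
edge [[512.65455261  98.76800762]
 [622.31026068 101.23890161]] 109.68354311082419 
key [[567.84516363  84.15417327]
 [568.84254879  40.48591731]
 [555.93539424  49.6250436 ]
 [581.31866735  50.19820067]] 
stud [np.float64(285.5), np.float64(70.0)] [567.37321748 127.86116593] ext 21 22 [0.56843265 0.01619297 0.20032375]
origin [568.95790665  35.02295462] from slot [568.96881363  34.66902327] from rear [568.93334879  36.48711731] TCP templ y -18.812415283841855
shift key_big->stud [-1.19878917 75.84331132]
```

```bash
python3 -m handwheel '[[[-0.5,38,0],[0,0,0]],[[-0.5,37.5,0],[0,0,0]],[[0,0,-50],[0,0,0]],[[0,0,-40],[0,0,0]],[[0,0,-15],[0,0,0]],[[0,0,0],[0,0,0]],[[0,0,-7],[0,0,0]],[[0,0,-7],[0,0,0]],[[0,0,-7],[0,0,0]],[[0,0,-3],[0,0,0]],[[0,0,-1.5],[0,0,0]],[[0,0,0],[0,0,0]],[[0,0,0],[0,0,0]]]'; python3 -c "
from workcell import *
print(state()['tool_pos'],state()['force'],state()['moment'])"
```

```text
t: 28.98
tool_pos: [0.5679, 0.0903, 0.07]
tool_rot: [0.0, 0.7, 0.714, 0.0]
force: [-2.4, -1.3, 3.6]
opening: 0.0157
finger_force: 30.0
[0.56788316 0.09030257 0.07000229] [-2.41405664 -1.28517656  3.57853789] [-0.13444954  0.39113652  0.00577694]
```

The plate is down: underside at 45 mm, which is below the head top. Sliding to lock.

```bash
python3 -m handwheel '[[[0,0,0.3],[0,0,0]],[[0.1,-4,0],[0,0,0]],[[0.1,-4,0],[0,0,0]],[[0.1,-4,0],[0,0,0]],[[0.1,-4,0],[0,0,0]],[[0.1,-4,0],[0,0,0]],[[0.1,-4,0],[0,0,0]],[[0,-3.5,0],[0,0,0]],[[0,0,0],[0,0,0]],[[0,0,0],[0,0,0]]]'; python3 -c "
from workcell import *
print(state()['tool_pos'],state()['force'],state()['moment'])"
```

```text
t: 30.22
tool_pos: [0.5687, 0.0631, 0.07]
tool_rot: [0.0, 0.7, 0.714, 0.0]
force: [0.6, 4.1, 4.9]
opening: 0.0155
finger_force: 30.0
[0.56868586 0.06309065 0.07001798] [0.59930152 4.14887289 4.91553503] [ 0.64808669 -0.05146162 -0.04899016]
```

```bash
python3 -m handwheel '[[[0,-1,0],[0,0,0]],[[0,0,0],[0,0,0]],[[0,0,0],[0,0,0]]]'; python3 -c "
from workcell import *
print(state()['tool_pos'],state()['force'],state()['moment'])"
```

```text
t: 30.6
tool_pos: [0.5687, 0.0631, 0.07]
tool_rot: [-0.0, 0.7, 0.714, 0.001]
force: [0.6, 9.3, 5.0]
opening: 0.0161
finger_force: 30.0
[0.56866045 0.06306889 0.06998919] [0.64965949 9.28262236 5.03760744] [ 1.20588313e+00 -7.74545399e-02 -4.90036449e-04]
```

End stop felt: no motion, and the force rose to 9 N. I'm releasing and going over the first blank.

```bash
python3 -m handwheel '[[[0,1,0],[0,0,0]],[[0,0,0],[0,0,0]],[[0,0,0],[0,0,0]],[[0,0,0],[0,0,0]],[[0,0,0],[0,0,0]],[[0,0,0],[0,0,0]],[[0,0,0],[0,0,0]],[[0,0,0],[0,0,0]],[[0,0,0],[0,0,0]],[[0,0,0],[0,0,0]]]' -1
python3 -m handwheel '[[[0,0,20],[0,0,0]],[[0,0,60],[0,0,0]],[[0,0,60],[0,0,0]],[[0,0,40],[0,0,0]],[[0,0,0],[0,0,0]],[[0,0,0],[0,0,0]]]' -1
python3 - <<'E'
from h import *
cam=grab("wrist");im=cam[0];cv2.imwrite("pics/w_lock.png",im)
s=state();print(s['tool_pos'])
for c in blobs(im,(20,120,60),(33,255,255),200)[:3]: print('y',rect(c,cam,.051),np.round(c.reshape(-1,2).mean(0)),cv2.contourArea(c))
cam=grab("top")
for c in blobs(cam[0],(0,120,60),(8,255,200),40): print('blank',rect(c,cam,.016),c.reshape(-1,2).mean(0))
E
```

```text
t: 31.85
tool_pos: [0.5685, 0.0629, 0.0698]
tool_rot: [0.0, 0.7, 0.714, -0.0]
force: [-0.9, 0.2, -0.4]
opening: 0.0926
finger_force: 0.0
t: 32.6
tool_pos: [0.5679, 0.0629, 0.249]
tool_rot: [-0.0, 0.7, 0.714, -0.0]
force: [0.1, 0.3, -0.5]
opening: 0.093
finger_force: 0.0
[0.56760933 0.06291814 0.2482403 ]
y [569.   79.4 134.7 110.2 -88.8] [286. 168.] 13116.5
y [ 750.5 -228.8  435.3   56.4    1.2] [410. 404.] 7293.0
y [ 825.3 -125.   106.7   41.8  -70.9] [486. 338.] 1000.0
blank [622.3 315.6  35.4  32.3 -88.7] [194.35897436 179.25641026]
blank [ 596.9 -298.7   34.2   33.7  -71.9] [388.16216216 191.32432432]
```

View pics/w_lock.png

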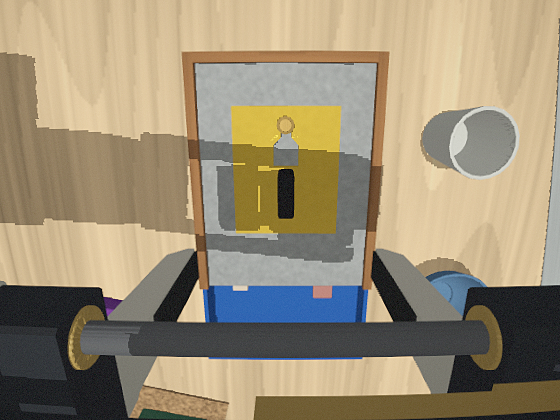

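The template is locked: stud head at (286,125) in the narrow end, plate at (286,168), bare strip beyond. The first blank is at about (622,316). I'm hovering there.

```bash
python3 -m handwheel '[[[11,50,0],[0,0,0]],[[11,50,0],[0,0,0]],[[11,50,0],[0,0,0]],[[11,50,-10],[0,0,0]],[[10,50,-30],[0,0,0]],[[0,0,0],[0,0,0]],[[0,0,0],[0,0,0]],[[0,0,0],[0,0,0]]]' -1
cat > blk.py <<'E'
from h import *
cam=grab("wrist");im=cam[0]
s=state();R_=quat(s['tool_rot']).as_matrix();print(s['tool_pos'],'tool y deg',np.degrees(np.arctan2(R_[1,1],R_[0,1])))
for c in blobs(im,(0,100,50),(11,255,255),300)[:4]: print('blank',rect(c,cam,.016),c.reshape(-1,2).mean(0))
E
python3 blk.py
```

```text
t: 33.7
tool_pos: [0.623, 0.3115, 0.2106]
tool_rot: [0.0, 0.701, 0.714, 0.0]
force: [-0.5, -1.3, 0.4]
opening: 0.0931
finger_force: 0.0
[0.62306296 0.31151391 0.21095853] tool y deg 1.0515500658719827
blank [623.7 317.5  41.4  39.6  88.2] [284.52777778 182.50694444]
```

```bash
python3 -m handwheel '[[[0.8,6,-50],[0,0,-0.05]],[[0,0,-50],[0,0,0]],[[0,0,-50],[0,0,0]],[[0,0,-35],[0,0,0]],[[0,0,-12],[0,0,0]],[[0,0,0],[0,0,0]],[[0,0,0],[0,0,0]]]' -1
python3 -m handwheel '[[[0,0,0],[0,0,0]],[[0,0,0],[0,0,0]],[[0,0,0],[0,0,0]],[[0,0,0],[0,0,0]],[[0,0,0],[0,0,0]],[[0,0,0],[0,0,0]],[[0,0,0],[0,0,0]],[[0,0,0],[0,0,0]],[[0,0,0],[0,0,0]],[[0,0,0],[0,0,0]]]' 1
python3 -m handwheel '[[[0,0,30],[0,0,0]],[[0,0,50],[0,0,0]],[[0,0,50],[0,0,0]],[[0,0,0],[0,0,0]],[[0,0,0],[0,0,0]]]'
```

```text
t: 34.62
tool_pos: [0.6248, 0.3188, 0.0149]
tool_rot: [0.001, 0.718, 0.696, 0.002]
force: [-0.3, 0.4, -0.0]
opening: 0.0929
finger_force: 0.0
t: 35.88
tool_pos: [0.6232, 0.3188, 0.0127]
tool_rot: [-0.0, 0.718, 0.696, -0.0]
force: [-0.5, -0.4, -0.6]
opening: 0.0397
finger_force: 30.0
t: 36.5
tool_pos: [0.6228, 0.3187, 0.1423]
tool_rot: [-0.0, 0.718, 0.696, -0.0]
force: [-0.1, -0.0, -1.1]
opening: 0.0399
finger_force: 30.0
```

```bash
python3 -m handwheel '[[[-1.7,-48.2,0],[0,0,0.05]],[[-1.7,-48.2,0],[0,0,0]],[[-1.7,-48.2,0],[0,0,0]],[[-1.7,-48.2,0],[0,0,0]],[[-1.7,-48.2,0],[0,0,0]],[[-1.7,-48.2,0],[0,0,0]],[[-1.6,-48.2,0],[0,0,0]],[[0,0,0],[0,0,0]],[[0,0,-40],[0,0,0]],[[0,0,-30],[0,0,0]],[[0,0,-9],[0,0,0]],[[0,0,-4],[0,0,0]],[[0,0,-1.5],[0,0,0]],[[0,0,0],[0,0,0]],[[0,0,0],[0,0,0]]]'; python3 -c "
from workcell import *
print(state()['tool_pos'],state()['force'])"
```

```text
t: 38.38
tool_pos: [0.612, -0.0186, 0.0592]
tool_rot: [0.001, 0.7, 0.714, 0.0]
force: [0.5, 0.1, -0.5]
opening: 0.0398
finger_force: 30.0
[ 0.61199956 -0.01860804  0.05916778] [ 0.51152276  0.14149699 -0.4693118 ]
```

```bash
python3 -m handwheel '[[[0,0,-1],[0,0,0]],[[0,0,-0.5],[0,0,0]],[[0,0,0],[0,0,0]],[[0,0,0],[0,0,0]]]'
python3 -m handwheel '[[[0,0,0],[0,0,0]],[[0,0,0],[0,0,0]],[[0,0,0],[0,0,0]],[[0,0,0],[0,0,0]],[[0,0,0],[0,0,0]]]' -0.08
python3 -m handwheel '[[[0,0,20],[0,0,0]],[[0,0,60],[0,0,0]],[[0,0,60],[0,0,0]],[[0,-40,30],[0,0,0]],[[0,-50,10],[0,0,0.1]],[[0,-50,0],[0,0,0.1]],[[-4,-50,0],[0,0,0.1]],[[-5,-50,0],[0,0,0]],[[-5,-40,-10],[0,0,0]],[[0,0,-20],[0,0,0]],[[0,0,0],[0,0,0]],[[0,0,0],[0,0,0]],[[0,0,0],[0,0,0]]]' -0.08
python3 blk.py
```

```text
t: 38.88
tool_pos: [0.6118, -0.0186, 0.0577]
tool_rot: [0.0, 0.7, 0.714, 0.0]
force: [-1.1, -0.3, 4.8]
opening: 0.0396
finger_force: 30.0
t: 39.5
tool_pos: [0.6115, -0.0185, 0.0567]
tool_rot: [-0.0, 0.7, 0.714, -0.0]
force: [0.8, 0.2, 0.4]
opening: 0.0505
finger_force: 0.0
t: 41.12
tool_pos: [0.5982, -0.2981, 0.2081]
tool_rot: [0.001, 0.585, 0.811, 0.0]
force: [0.0, 0.4, 0.0]
opening: 0.0499
finger_force: 0.0
[ 0.59812822 -0.29812028  0.20795968] tool y deg 18.394825246173053
blank [ 599.  -299.8   41.    39.3  -72.5] [283.31724138 190.17931034]
```

```bash
python3 -m handwheel '[[[0.9,-1.5,-10],[0,0,-0.015]],[[0,0,-30],[0,0,0]],[[0,0,-50],[0,0,0]],[[0,0,-50],[0,0,0]],[[0,0,-40],[0,0,0]],[[0,0,-14.5],[0,0,0]],[[0,0,0],[0,0,0]],[[0,0,0],[0,0,0]]]' -1
python3 -m handwheel '[[[0,0,0],[0,0,0]],[[0,0,0],[0,0,0]],[[0,0,0],[0,0,0]],[[0,0,0],[0,0,0]],[[0,0,0],[0,0,0]],[[0,0,0],[0,0,0]],[[0,0,0],[0,0,0]],[[0,0,0],[0,0,0]],[[0,0,0],[0,0,0]],[[0,0,0],[0,0,0]]]' 1
python3 -m handwheel '[[[0,0,30],[0,0,0]],[[0,0,50],[0,0,0]],[[0,0,50],[0,0,0]],[[0,0,0],[0,0,0]],[[0,0,0],[0,0,0]]]'
```

```text
t: 42.18
tool_pos: [0.5991, -0.3004, 0.0132]
tool_rot: [0.001, 0.592, 0.806, 0.0]
force: [0.8, 0.2, -0.6]
opening: 0.0927
finger_force: 0.0
t: 43.42
tool_pos: [0.5984, -0.3001, 0.0123]
tool_rot: [-0.0, 0.592, 0.806, -0.0]
force: [-0.5, -0.1, -0.5]
opening: 0.0396
finger_force: 30.0
t: 44.05
tool_pos: [0.598, -0.2997, 0.1418]
tool_rot: [-0.0, 0.591, 0.806, 0.0]
force: [0.5, -0.7, -1.2]
opening: 0.0397
finger_force: 30.0
```

```bash
python3 -m handwheel '[[[-11.2,46.3,0],[0,0,-0.1]],[[-11.2,46.3,0],[0,0,-0.1]],[[-11.2,46.3,0],[0,0,-0.083]],[[-11.2,46.3,0],[0,0,0]],[[-11.2,46.3,0],[0,0,0]],[[-11.2,46.3,0],[0,0,0]],[[0,0,0],[0,0,0]],[[0,0,0],[0,0,0]],[[0,0,-40],[0,0,0]],[[0,0,-30],[0,0,0]],[[0,0,-9],[0,0,0]],[[0,0,-4],[0,0,0]],[[0,0,-1],[0,0,0]],[[0,0,-1],[0,0,0]],[[0,0,-0.5],[0,0,0]],[[0,0,0],[0,0,0]],[[0,0,0],[0,0,0]]]'; python3 -c "
from workcell import *
print(state()['tool_pos'],state()['force'])"
```

```text
t: 46.18
tool_pos: [0.5315, -0.0222, 0.0572]
tool_rot: [0.0, 0.699, 0.715, 0.0]
force: [0.3, 0.4, 1.7]
opening: 0.0398
finger_force: 30.0
[ 0.53145851 -0.02223913  0.05723232] [0.29499757 0.39315756 1.66383861]
```

Contact; releasing and retreating for a check of the whole scene.

```bash
python3 -m handwheel '[[[0,0,0],[0,0,0]],[[0,0,0],[0,0,0]],[[0,0,0],[0,0,0]],[[0,0,0],[0,0,0]],[[0,0,0],[0,0,0]]]' -0.08
python3 -m handwheel '[[[0,0,20],[0,0,0]],[[0,0,60],[0,0,0]],[[0,0,60],[0,0,0]],[[0,0,60],[0,0,0]],[[0,0,30],[0,0,0]],[[0,-30,0],[0,0,0]],[[0,-30,0],[0,0,0]],[[0,0,0],[0,0,0]],[[0,0,0],[0,0,0]],[[0,0,0],[0,0,0]]]' -0.08
python3 - <<'E'
from h import *
cam=grab("wrist");im=cam[0];cv2.imwrite("pics/w_end.png",im)
print(state()['tool_pos'])
o=np.array([569.6,42]);X=np.array([.9997,.0227]);Y=np.array([-.0227,.9997])
for n,lo,hi,z in [('red',(0,100,50),(11,255,255),.061),('yel',(20,120,60),(33,255,255),.051)]:
    for c in blobs(im,lo,hi,300)[:4]:
        r=rect(c,cam,z);print(n,r,'board',np.round([(r[:2]-o)@X,(r[:2]-o)@Y],1),c.reshape(-1,2).mean(0))
cam=grab("top");cv2.imwrite("pics/t_end.png",cam[0])
for c in blobs(cam[0],(60,80,30),(90,255,255),60): print('green',rect(c,cam,.03))
E
```

```text
t: 46.8
tool_pos: [0.5312, -0.0222, 0.0568]
tool_rot: [-0.0, 0.699, 0.715, -0.0]
force: [0.2, 0.2, 0.4]
opening: 0.0503
finger_force: 0.0
t: 48.05
tool_pos: [0.5311, -0.0813, 0.2867]
tool_rot: [-0.0, 0.699, 0.715, 0.0]
force: [-0.2, 0.5, -0.2]
opening: 0.05
finger_force: 0.0
[ 0.53116326 -0.08133423  0.28679291]
red [611.2 -20.9  40.9  38.8   1. ] board [ 40.2 -63.8] [358.23021583 130.07913669]
red [532.1 -23.8  39.5  38.8   0.6] board [-39.  -64.9] [286.24460432 130.4028777 ]
yel [ 642.4 -414.5  631.7   63.1    1.4] board [  62.4 -458. ] [346.13964497 404.90532544]
yel [569.5  62.  109.8  99.3   1.5] board [ 0.4 20. ] [323.19814815  46.56666667]
yel [ 691.6 -300.6  110.7   28.1  -79.1] board [ 114.2 -345.3] [398.2625  339.00625]
yel [ 382.4 -308.   110.7   28.2   81.9] board [-195.1 -345.6] [170.73006135 339.48466258]
green [-76.2 839.1  88.   51.3   5.6]
green [ 400.3 -322.9   93.1   41.3   -9.8]
```

View pics/w_end.png

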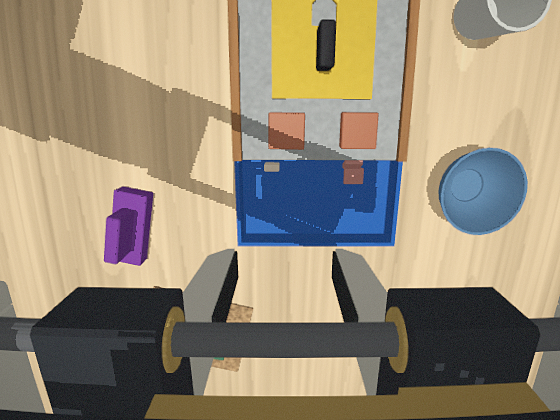

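View pics/t_end.png

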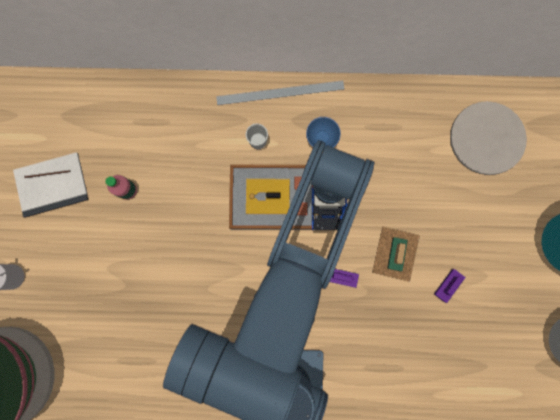

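The wrist view shows both blanks flat at (286,130) and (359,130), the template edge on row 98, and the chips in the trough at (271,167) and (353,172). The top view shows the template locked, the scraper on its pad at (398,254), and the cup, bowl and bottle where they were.

```bash
python3 -c "
from workcell import *
print(job_done())"
```

```text
the job is handed in; nothing more can be done
None
```

I handed the job in at about 48 s; the hand-in returned no verdict. In the last pictures the board was clear with all three chips in the trough, the scraper stood centred on its pad, the template was locked on the stud, both blanks lay flat side by side on the bare strip, and the cup, bowl and bottle stood where they were.

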